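# Clear down a cake-decorating bench: nest the cutters, load the sprinkle lane

## Task

Set the decorating bench back in order: nest the three round cutters on the round steel tray, the small one in the middle, the medium one over it and the large one over both, all standing flat. Put the two sprinkle tins on the sloping wheel lane, standing up, so that the yellow one rests against the red stop at the bottom and the blue one right behind it. Don't disturb the three cakes that stand between them.

Things in the scene. Friction and masses are not known exactly. Their poses are not given: they have to be found in the camera images.
- cutter_small: small pastry cutter: open steel ring 50 mm outside, 44 inside, 32 high, arched strap handle; straight red grip bar, 12 wide, 12 high, 50 long, centred 50 mm above the underside. Origin: centre of the underside; bar along x, z up. 60 g.
- cutter_medium: medium pastry cutter: open steel ring 72 mm outside, 66 inside, 32 high, arched strap handle; straight green grip bar, 12 wide, 12 high, 72 long, centred 76 mm above the underside. Origin: centre of the underside; bar along x, z up. 85 g. Passes over the small one, handle and all, at any yaw, 8 mm play all round.
- cutter_large: large pastry cutter: open steel ring 94 mm outside, 88 inside, 32 high, arched strap handle; straight white grip bar, 12 wide, 12 high, 94 long, centred 102 mm above the underside. Origin: centre of the underside; bar along x, z up. 115 g. Passes over the medium one, handle and all, at any yaw, 8 mm play all round.
- tin_yellow: the yellow sprinkle tin: closed round tin with yellow lid and band, 60 mm diameter, 75 mm high, about 200 g, stands upright loose on the bench. Origin: centre of its underside; z up.
- tin_blue: the blue sprinkle tin: closed round tin with blue lid and band, 60 mm diameter, 75 mm high, about 200 g, stands upright loose on the bench. Origin: centre of its underside; z up.
- tray: round steel tray for the cutters, fixed: 128 mm outside diameter, 122 mm inside, rim 12 mm high, flat floor 3 mm above the bench. Origin: centre of its underside on the bench.
- lane: Fixed flow lane 320 mm long: free orange wheels in a channel 74 mm wide, sloping 7 deg down its +x (about world x) to a red stop. Origin: on the bench under its middle. Wheel tops at z = 62 - 0.123 x (mm). Green guides rise 24 mm above them (y = +-46): hold tins high. A tin let go at the raised end (x = -100) rolls to x = +119 (underside centre) in 3 s, the next to +60.
- cake_white: finished cake in a brown paper case, with white icing and coloured sprinkles; 80 mm (top 85 mm) diameter, 91 mm high, loose, stands among the other things; to be left alone. Origin: centre of its underside.
- cake_chocolate: finished cake in a brown paper case, with dark chocolate icing and sprinkles; 80 mm (top 85 mm) diameter, 91 mm high, loose, stands among the other things; to be left alone. Origin: centre of its underside.
- cake_plain: finished cake in a brown paper case, with a bare golden-brown crust; 80 mm (top 85 mm) diameter, 91 mm high, loose, stands among the other things; to be left alone. Origin: centre of its underside.

How it is judged:
By the outcome, as a careful person would: the job done as asked, in the order asked, and still so for the second after the job is handed in, with the robot touching nothing.
It also fails if it takes over 134 s, if anything falls off the work surface, if the arm or the gripper's body presses on something with over 40 N, if the wrist force passes 120 N, or if a joint passes its speed limit or range.

## Robot

A 7-joint arm with a two-finger parallel gripper is mounted at the origin on the work surface. World frame = base frame: x ahead of the robot, y to its left, z up, the work surface at z = 0. Lengths are in mm, angles in rad, forces in N, time in s.
With the tool pointing down it reaches from about 400 to 900 mm from the base axis. Payload 5.5 kg.
Tool frame: the origin (TCP) lies on the centre line of the jaws, within the pads' length; the fingertips stand 14 mm ahead of it and the grasp point (between the pads) lies 5 mm behind it; z points along the fingers, x is the direction in which the jaws open and shut, and the axes are right-handed (so a half turn about z gives the same grasp; the last joint's range is limited). The gripper opens to 85 mm and grips with 20 to 120 N. Pads are 22 mm wide; open, the fingers measure 114 mm over their backs; the gripper's body (76 mm by 85 mm) begins 54 mm behind the grasp point. The pads swing forward as they close: fully open they stand 13 mm farther back than shut.
Start: joints at [-1.034, 0.501, -0.427, 1.55, 0.221, 1.138, -0.21], TCP at [175.717, 625.798, 245.31] pointing down, gripper open.
Joint ranges: [-2.88, 2.88], [-0.31, 2.03], [-1.54, 1.56], [0.2, 2.42], [-1.41, 4.55], [0.19, 2.02], [-2.57, 2.57]. Speed limits (rad/s): [2.57, 2.57, 3.14, 3.14, 3.14, 3.14, 3.14].

## Interface

Orientations are given as [roll, pitch, yaw] about the fixed x, y, z axes, in that order (R = Rz(yaw) Ry(pitch) Rx(roll)).
In Python, from workcell import bot gives the robot as it stands.
- The arm moves only by the tool move_arm, never from a script. Its argument "deltas" is a list of rows, each a list of 4 numbers: the shift along the tool's x, y, z in mm, then the turn about the tool's z in degrees. A call has 1 to 12 rows; each row is the pose to reach, as a shift and turn from the pose measured when the call began, along the tool's axes at that moment; what a row does not reach only later rows make up. A row lasts 1/8 s, in which the tool goes at most 62.5 mm and 10.7 degrees, less where a joint would pass 70% of its speed; a pose out of reach is approached as far as the arm can. A call with a gripper value outside its range is refused whole. "gripper" is the opening, from 0 (shut) to 1 (fully open), set as the call begins (left out, the last holds). The fingers move at their own pace and stop on an object; "force" is the grip in N (left out, the last holds). Time passes only in rows, so rows that repeat a pose let the fingers close. It gives the time, the measured TCP pose, the force and the opening at its end, in the units of the state.
- bot.get_obs(): the state, without advancing time (a new reading comes with each control period).
- bot.camera(name): name is "scene" or "top" or "wrist"; returns a dict with "color" (480x640x3 uint8, red, green, blue), "camera_matrix" (3x3 intrinsics, pixels), "origin" and "rotation" of the camera in the world. Camera axes: x right, y up, looking along -z (the intrinsics and any distortion apply to the point x, -y, -z); pixel columns grow to the right and rows downward; lengths in mm; the calibration is good to about 2 mm. A picture is of the moment at which its call begins. There is no depth.
- bot.sign_off(): hands the job in, once; it reports no verdict.
The state is a dict: "time": time; "joint_positions": joint angles; "qvel": joint speeds; "joint_efforts": joint torques, N m; "position": TCP position; "eef_rot": TCP orientation; "ft_force": force on the tool from outside, world axes, zero at the start; "moment": the same for the moment, N m; "finger_gap": opening from 0.0 (shut) to 1.0 (fully open).
Only numpy, scipy, OpenCV 4.12 (cv2) and the standard library are available. Lean on these libraries where they do the work, as an engineer would, in place of code of your own. Each camera call takes 0.05 s, during which the arm holds its last target. There are 200 camera calls.

## Working session

There is one attempt and no reset: what is moved stays moved. The work goes in short steps, Python scripts to look and compute and a tool call to move; the robot and the scene stay as the last step left them, time stands still between calls to the robot, and variables do not carry over. Pictures are saved under pics/ and viewed, about 12 in all and at most 16, crops included, and the job is handed in when it is done.

Besides the shell and the picture viewer there is one more tool, called by a JSON object that holds its "api" and its "payload". move_arm: Moves the arm, as the interface text tells. Its arguments: {"type":"object","properties":{"deltas":{"type":"array"},"gripper":{"type":"number"},"force":{"type":"number"}},"required":["deltas"]}

```bash
mkdir -p pics; ls; python3 - <<'E'
from workcell import bot
import cv2,numpy as np
o=bot.get_obs();print(o['time'],o['position'],o['eef_rot'],o['finger_gap'])
for n in("scene","top"):
    c=bot.camera(n);cv2.imwrite(f'pics/{n}0.png',c['color'][...,::-1])
    print(n,c['camera_matrix'],c['origin'],c['rotation'],[k for k in c])
E
```

```text
pics
0.0 [175.64156441 625.1119835  244.24042283] [-3.14153695e+00  1.98452369e-03  1.29701767e+00] 1.001307585729962
scene [[502.96111596   0.         316.99769119]
 [  0.         502.96111596 235.84288158]
 [  0.           0.           1.        ]] [ 922.74205385 -420.75961126  883.26035946] [ 0.56681395 -0.01445223  0.76331904] ['color', 'camera_matrix', 'origin', 'rotation']
top [[540.26431558   0.         312.99704359]
 [  0.         540.26431558 232.65722287]
 [  0.           0.           1.        ]] [376.11253065 -17.1634137  997.16271791] [ 0.21253823 -0.00525776 -1.54934748] ['color', 'camera_matrix', 'origin', 'rotation']
```

View pics/scene0.png

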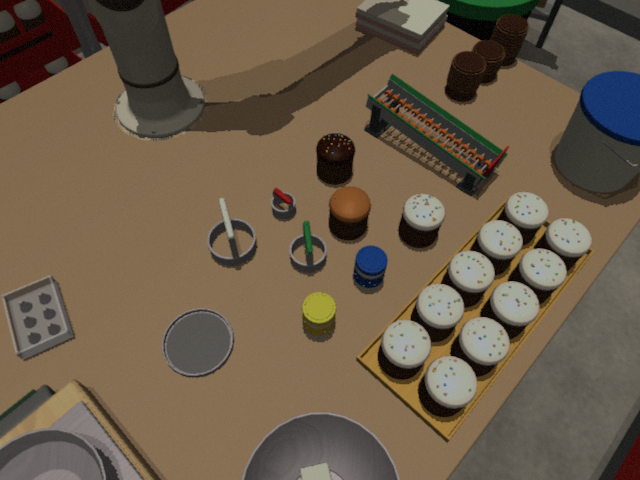

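View pics/top0.png

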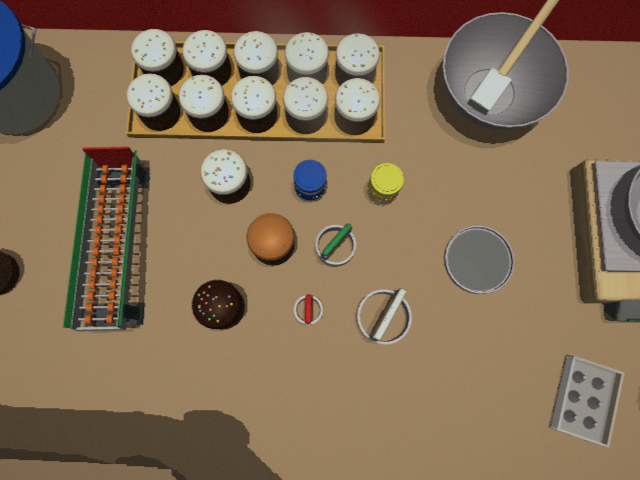

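```bash
cat > h.py <<'E'
import numpy as np,cv2
from scipy.spatial.transform import Rotation as R
from workcell import bot
def ray(c,uv):
    K=c['camera_matrix'];d=np.array([(uv[0]-K[0,2])/K[0,0],-(uv[1]-K[1,2])/K[1,1],-1.])
    return np.array(c['origin'],float),R.from_euler('xyz',c['rotation']).as_matrix()@d
def onz(c,uv,z):
    o,d=ray(c,uv);return o+d*(z-o[2])/d[2]
def tri(c1,u1,c2,u2):
    o1,d1=ray(c1,u1);o2,d2=ray(c2,u2)
    s=np.linalg.lstsq(np.c_[d1,-d2],o2-o1,rcond=None)[0]
    p,q=o1+s[0]*d1,o2+s[1]*d2
    return (p+q)/2,np.linalg.norm(p-q)
H={'red':[(0,150,60),(6,255,255)],'green':[(45,110,40),(75,255,255)],'blue':[(105,150,50),(125,255,255)],
   'yellow':[(25,150,60),(35,255,255)],'white':[(0,0,165),(179,70,255)]}
def mask(c,col,roi):
    x0,y0,x1,y1=roi;m=np.zeros((480,640),np.uint8)
    h=cv2.cvtColor(c['color'],cv2.COLOR_RGB2HSV)
    m[y0:y1,x0:x1]=cv2.inRange(h,*[np.array(a) for a in H[col]])[y0:y1,x0:x1];return m
def big(m):
    return max(cv2.findContours(m,cv2.RETR_EXTERNAL,cv2.CHAIN_APPROX_NONE)[0],key=cv2.contourArea)
def ends(k):
    (cx,cy),_,_=r=cv2.minAreaRect(k);b=cv2.boxPoints(r)
    a=sorted([(b[0]+b[1],b[2]+b[3]),(b[1]+b[2],b[3]+b[0])],key=lambda p:-np.linalg.norm(p[0]-p[1]))[0]
    return np.array([cx,cy]),a[0]/2,a[1]/2
E
python3 - <<'E'
from h import *
import pickle
np.set_printoptions(precision=1,suppress=True)
t=bot.camera('top');s=bot.camera('scene');pickle.dump((t,s),open('ts.pkl','wb'))
for n,col,rt,rs,z in[('small','red',(290,285,330,330),(265,180,300,215),56),('med','green',(310,215,365,275),(290,210,325,265),82),('large','white',(355,275,420,350),(210,190,245,255),108)]:
    ct,a,b=ends(big(mask(t,col,rt)));cs,_,_=ends(big(mask(s,col,rs)))
    A,B=onz(t,a,z),onz(t,b,z);print(n,ct,cs,onz(t,ct,z),'scene',onz(s,cs,z),'tri',tri(t,ct,s,cs),'len',np.linalg.norm(A-B),'yaw',np.degrees(np.arctan2(*(B-A)[1::-1])))
for n,rt,rs in[('blue',(285,150,335,205),(345,235,395,295)),('yellow',(365,155,410,210),(295,285,345,345))]:
    for c,r in((t,rt),(s,rs)):
        k=big(mask(c,n,r));(u,v),rad=cv2.minEnclosingCircle(k);print(n,u,v,rad,cv2.boundingRect(k),onz(c,(u,v),75))
# tray: ellipse hand-estimated, refine by rim edges
h=cv2.cvtColor(t['color'],cv2.COLOR_RGB2HSV)
m=np.zeros((480,640),np.uint8);m[220:300,438:520]=((h[...,1]<60)*255).astype(np.uint8)[220:300,438:520]
k=big(m);(u,v),rad=cv2.minEnclosingCircle(k);print('tray',u,v,rad,cv2.boundingRect(k),onz(t,(u,v),12),rad*2*985/540)
for p in[(109,158),(109,150),(85,150),(65,327),(133,155),(119,328)]:print(p,onz(t,p,70),onz(t,p,100))
def crop(c,r,n,f=5):
    x0,y0,x1,y1=r;cv2.imwrite(n,cv2.resize(c['color'][y0:y1,x0:x1,::-1],None,fx=f,fy=f,interpolation=cv2.INTER_CUBIC))
crop(t,(50,140,200,340),'pics/lane.png',3)
E
```

```text
small [308. 309.] [282.4 195.5] [444. -12.  56.] scene [448.7 -10.8  56. ] tri (array([445.5, -10.5,  52.3]), np.float64(3.790932525594363)) len 48.07196896158228 yaw -178.65928830883047
med [336.5 239.5] [307.6 237.1] [562.5 -58.6  82. ] scene [567.8 -58.7  82. ] tri (array([564.6, -57.6,  76.7]), np.float64(3.1108041770855674)) len 69.99902837014399 yaw 141.26612279789836
large [398.2 320.3] [225.5 216.7] [ 425.2 -159.5  108. ] scene [ 437.9 -145.   108. ] tri (array([ 431. , -151.9,  107. ]), np.float64(19.108191241887173)) len 95.92538964221292 yaw 150.2558833007412
blue 309.6016845703125 176.02542114257812 16.18202018737793 (294, 160, 32, 32) [678.5  -9.5  75. ]
blue 371.1363525390625 260.154541015625 15.461698532104492 (356, 246, 31, 28) [684.2  -9.5  75. ]
yellow 386.5610656738281 178.9809112548828 16.592491149902344 (370, 163, 34, 32) [ 676.2 -147.    75. ]
yellow 318.5517883300781 307.9063720703125 16.70311164855957 (302, 292, 34, 33) [ 680.5 -146.8   75. ]
tray 479.18536376953125 259.442626953125 35.46562194824219 (445, 225, 70, 69) [ 545.1 -326.    12. ] 129.38384303340206
(109, 158) [705.8 353.5  70. ] [695.2 341.5 100. ]
(109, 150) [721.1 355.1  70. ] [709.9 343.  100. ]
(85, 150) [720.1 398.4  70. ] [708.9 385.  100. ]
(65, 327) [403.9 397.2  70. ] [403.  383.8 100. ]
(133, 155) [712.5 310.8  70. ] [701.7 300.2 100. ]
(119, 328) [404.2 306.1  70. ] [403.3 295.7 100. ]
```

View pics/lane.png

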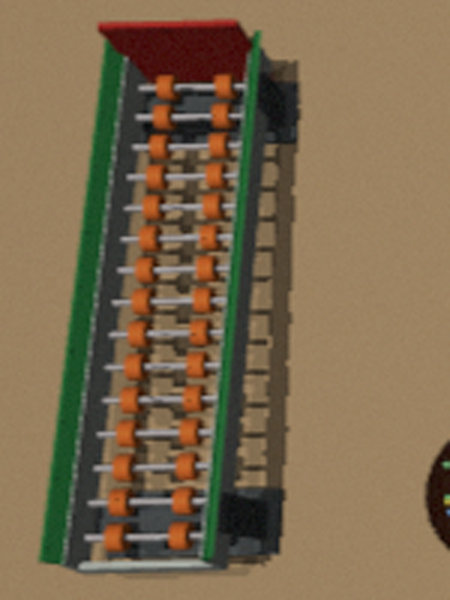

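```bash
cat >> h.py <<'E'
def go(x,y,z,yaw):
    """delta in tool axes; yaw (deg) of jaw axis, nearest half turn"""
    o=bot.get_obs();p=np.array(o['position']);M=R.from_euler('xyz',o['eef_rot']).as_matrix()
    d=M.T@(np.array([x,y,z])-p);cur=np.degrees(np.arctan2(M[1,0],M[0,0]))
    w=(yaw-cur+90)%180-90
    print('at',np.round(p,1),'yaw',round(cur,1),'F',np.round(o['ft_force'],1),'q7',round(o['joint_positions'][6],2),'gap',round(o['finger_gap'],3),'t',o['time'])
    print('delta',np.round(d,1),'turn',round(-w,1),'rows>=',int(np.ceil(max(np.linalg.norm(d)/62.5,abs(w)/10.7))))
E
python3 - <<'E'
from h import *
import pickle
np.set_printoptions(precision=1,suppress=True)
t,s=pickle.load(open('ts.pkl','rb'))
h=cv2.cvtColor(s['color'],cv2.COLOR_RGB2HSV)
m=np.zeros((480,640),np.uint8);m[300:385,155:240]=((h[...,1]<60)*255).astype(np.uint8)[300:385,155:240]
k=big(m);e=cv2.fitEllipse(cv2.convexHull(k));print('tray scene',e,onz(s,e[0],12))
for p,z in[((114.3,169),43),((99,318.7),78),((104.7,169.3),43),((124,169),43),((88,319),78),((110,318.7),78),((64,327),106),((86,148),66),((119,327),106),((135,150.5),66)]:print('lane',p,onz(t,p,z))
# large: white thresholds
for c,r in((t,(365,283,415,347)),(s,(212,190,242,245))):
    hh=cv2.cvtColor(c['color'],cv2.COLOR_RGB2HSV);m=np.zeros((480,640),np.uint8)
    x0,y0,x1,y1=r;m[y0:y1,x0:x1]=cv2.inRange(hh,(0,0,190),(40,45,255))[y0:y1,x0:x1]
    m=cv2.morphologyEx(m,cv2.MORPH_OPEN,np.ones((4,4),np.uint8))
    q,a,b=ends(big(m));A,B=onz(c,a,108),onz(c,b,108);print('large',q,onz(c,q,108),np.linalg.norm(A-B),np.degrees(np.arctan2(*(B-A)[1::-1])))
go(448,-11,200,90)
E
```

```text
tray scene ((197.31602478027344, 342.0416259765625), (66.43925476074219, 73.9172134399414), 55.820255279541016) [ 550.8 -326.1   12. ]
lane (114.3, 169) [694.2 352.4  43. ]
lane (99, 318.7) [418.6 338.4  78. ]
lane (104.7, 169.3) [693.2 370.   43. ]
lane (124, 169) [694.7 334.4  43. ]
lane (88, 319) [417.7 356.7  78. ]
lane (110, 318.7) [419.  319.9  78. ]
lane (64, 327) [402.8 382.8 106. ]
lane (86, 148) [725.4 398.8  66. ]
lane (119, 327) [404.7 293.7 106. ]
lane (135, 150.5) [722.7 309.4  66. ]Traceback (most recent call last):
  File "<stdin>", line 14, in <module>
  File "h.py", line 21, in big
    return max(cv2.findContours(m,cv2.RETR_EXTERNAL,cv2.CHAIN_APPROX_NONE)[0],key=cv2.contourArea)
ValueError: max() iterable argument is empty
```

```bash
python3 - <<'E'
from h import *
go(446,-11,180,90)
E
```

```text
at [175.7 625.4 244.7] yaw 74.3 F [-0.9 -0.1 -0.2] q7 -0.21 gap 1.0 t 0.2
delta [-539.5  432.3   65.3] turn -15.7 rows>= 12
```

{"api": "move_arm", "payload": {"deltas": [[-45,36,0,-2],[-90,72,0,-4],[-135,108,0,-6],[-180,144,0,-8],[-225,180,0,-9],[-270,216,0,-10],[-315,252,5,-11],[-360,288,15,-12],[-405,324,25,-13],[-450,360,40,-14],[-495,396,55,-15.7],[-539.5,432,65,-15.7]]}}

```text
time: 1.7
position: [446.0, -12.6, 179.9]
eef_rot: [-3.141, 0.001, 1.572]
ft_force: [0.3, 0.9, 0.7]
finger_gap: 0.996
```

```bash
python3 - <<'E'
from h import *
go(446,-11,50,90)
w=bot.camera('wrist');cv2.imwrite('pics/w1.png',w['color'][...,::-1]);print(w['camera_matrix'],w['origin'],w['rotation'])
c,a,b=ends(big(mask(w,'red',(0,0,640,480))));A,B=onz(w,a,56),onz(w,b,56)
print(c,onz(w,c,56),A,B,np.linalg.norm(A-B),np.degrees(np.arctan2(*(B-A)[1::-1])))
E
```

```text
at [446.  -12.6 179.9] yaw 90.1 F [0.3 0.9 0.7] q7 1.53 gap 0.996 t 1.7
delta [1.700e+00 1.000e-01 1.299e+02] turn 0.1 rows>= 3
[[418.98711167   0.         320.8334451 ]
 [  0.         418.98711167 236.31339447]
 [  0.           0.           1.        ]] [360.96887906 -12.99460168 309.05910754] [-3.34566773e-01  7.89789182e-04  1.57283232e+00]
[325. 227.] [442.67886873 -10.38431507  56.        ] [418.74326354 -10.51120581  56.        ] [468.11861543 -10.24945037  56.        ] 49.37604571200656 0.30374146578183403
```

View pics/w1.png

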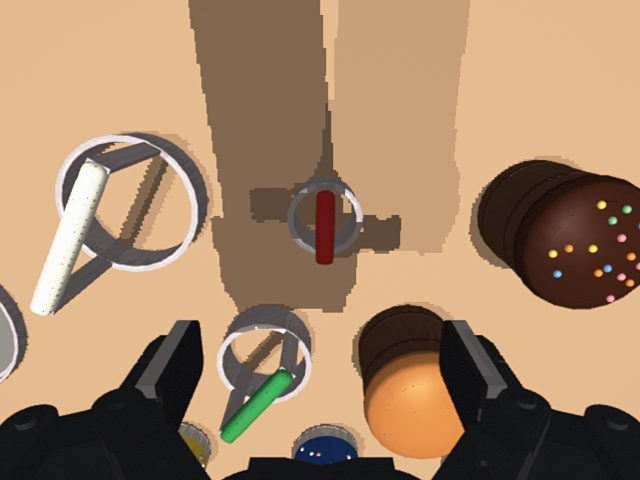

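{"api": "move_arm", "payload": {"deltas": [[2,-1,50,0],[2,-1,95,0],[2,-1,120,0],[2,-1,130,0],[2,-1,130,0],[2,-1,130,0]]}}

```text
time: 2.5
position: [448.2, -19.1, 50.2]
eef_rot: [3.139, 0.005, 1.564]
ft_force: [0.2, -0.7, -0.3]
finger_gap: 1.0
```

{"api": "move_arm", "payload": {"deltas": [[0,0,0,0],[0,0,0,0],[0,0,0,0],[0,0,0,0],[0,0,0,0],[0,0,0,0],[0,0,0,0],[0,0,0,0]], "gripper": 0, "force": 40}}

```text
time: 3.5
position: [448.2, -19.1, 50.2]
eef_rot: [3.139, 0.005, 1.563]
ft_force: [-1.3, 0.3, 0.2]
finger_gap: 0.131
```

{"api": "move_arm", "payload": {"deltas": [[0,0,-30,0],[0,0,-80,0],[0,0,-130,0],[0,0,-130,0]]}}

```text
time: 4.0
position: [450.9, -18.4, 184.0]
eef_rot: [3.13, 0.005, 1.563]
ft_force: [-0.5, 0.1, -0.4]
finger_gap: 0.138
```

```bash
python3 - <<'E'
from h import *
go(547,-326,180,90)
w=bot.camera('wrist');cv2.imwrite('pics/w2.png',w['color'][...,::-1])
E
```

```text
at [450.9 -18.4 184. ] yaw 89.6 F [-0.5  0.1 -0.4] q7 1.53 gap 0.138 t 4.0
delta [-306.8   98.3    6.6] turn -0.4 rows>= 6
```

View pics/w2.png

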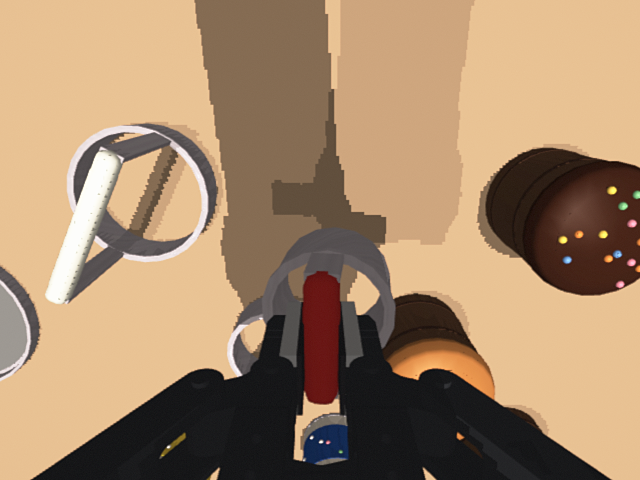

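```bash
python3 - <<'E'
from h import *
np.set_printoptions(precision=1,suppress=True)
w=bot.camera('wrist');o=bot.get_obs();z=o['position'][2]
for p in((322,272),(322,402)):print(onz(w,p,z+6)-o['position'])
for p in((331,231),(330,330)):print(p,onz(w,p,z-50)-o['position'])
print(o['joint_positions'])
A,B=onz(w,(110,152),108),onz(w,(57,299),108);print('large',A,B,(A+B)/2,np.linalg.norm(A-B),np.degrees(np.arctan2(*(A-B)[1::-1])))
E
```

```text
[-28.2   0.2   6. ]
[23.9 -0.   6. ]
(331, 231) [-23.1   4.2 -50. ]
(330, 330) [ 28.8   3.8 -50. ]
[-0.   0.2 -0.   2.1  0.   0.8  1.5]
large [ 391.9 -119.9  108. ] [ 470.8 -162.7  108. ] [ 431.3 -141.3  108. ] 89.74658541881742 151.54285210453943
```

{"api": "move_arm", "payload": {"deltas": [[-35,12,0,0],[-90,29,0,0],[-145,46,0,0],[-200,64,0,0],[-250,80,0,0],[-290,93,0,0],[-307,99,0,0],[-307,99,0,0],[-307,99,0,0]]}}

```text
time: 5.22
position: [544.3, -323.6, 181.4]
eef_rot: [3.139, 0.003, 1.566]
ft_force: [-0.1, 0.6, -0.7]
finger_gap: 0.138
```

```bash
python3 - <<'E'
from h import *
go(549,-326,53.5,90)
w=bot.camera('wrist');cv2.imwrite('pics/w3.png',w['color'][...,::-1])
E
```

```text
at [ 544.3 -323.6  181.4] yaw 89.7 F [-0.1  0.6 -0.7] q7 2.11 gap 0.138 t 5.225
delta [ -2.    4.4 127.9] turn -0.3 rows>= 3
```

View pics/w3.png

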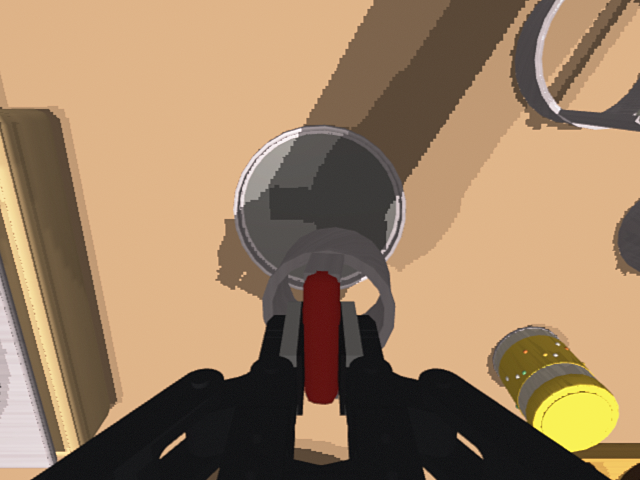

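```bash
python3 - <<'E'
from h import *
w=bot.camera('wrist')
c=onz(w,(320,207.5),12);print(c,[onz(w,p,12)[:2].round() for p in((236,208),(404,208),(320,125))])
go(c[0]+1,c[1],53.5,90)
E
```

```text
[ 541.49128049 -324.98200757   12.        ] [array([ 542., -387.]), array([ 542., -263.]), array([ 482., -325.])]
at [ 544.7 -323.8  182.2] yaw 89.7 F [-0.1 -0.4 -0.1] q7 2.11 gap 0.129 t 5.325
delta [ -0.7  -2.6 128.6] turn -0.3 rows>= 3
```

{"api": "move_arm", "payload": {"deltas": [[-1,1,45,0],[-1,1,90,0],[-1,1,110,0],[-1,1,118,0],[-1,1,118,0],[-1,1,118,0]]}}

```text
time: 6.08
position: [547.3, -325.9, 65.9]
eef_rot: [3.135, 0.005, 1.566]
ft_force: [-0.1, 0.3, -0.6]
finger_gap: 0.13
```

```bash
python3 - <<'E'
from h import *
go(546,-325,53.5,90)
E
```

```text
at [ 547.3 -325.9   65.9] yaw 89.7 F [-0.1  0.3 -0.6] q7 2.12 gap 0.13 t 6.075
delta [ 1.  -1.4 12.4] turn -0.3 rows>= 1
```

{"api": "move_arm", "payload": {"deltas": [[0,0,6,0],[0,0,10,0],[0,0,12,0],[0,0,12,0],[0,0,12,0]]}}

```text
time: 6.7
position: [547.4, -326.0, 53.9]
eef_rot: [3.136, 0.005, 1.566]
ft_force: [-0.7, 0.1, -1.2]
finger_gap: 0.137
```

{"api": "move_arm", "payload": {"deltas": [[0,0,0,0],[0,0,0,0],[0,0,0,0],[0,0,0,0],[0,0,0,0],[0,0,0,0]], "gripper": 0.6}}

```text
time: 7.45
position: [547.4, -326.0, 53.9]
eef_rot: [3.136, 0.005, 1.566]
ft_force: [-0.6, -0.1, -0.4]
finger_gap: 0.602
```

{"api": "move_arm", "payload": {"deltas": [[0,0,-30,0],[0,0,-80,0],[0,0,-130,0],[0,0,-150,0],[0,0,-150,0]], "gripper": 1}}

```text
time: 8.07
position: [547.3, -325.7, 205.4]
eef_rot: [3.133, 0.007, 1.566]
ft_force: [-0.5, -0.1, -0.1]
finger_gap: 0.997
```

```bash
python3 - <<'E'
from h import *
go(564,-59,205,51.3)
w=bot.camera('wrist');cv2.imwrite('pics/w4.png',w['color'][...,::-1])
np.set_printoptions(precision=1,suppress=True)
r=ends(big(mask(w,'red',(0,0,640,480))));print(r,[onz(w,p,59)for p in r])
E
```

```text
at [ 547.3 -325.7  205.4] yaw 89.7 F [-0.5 -0.1 -0.1] q7 2.11 gap 0.997 t 8.075
delta [266.7  15.5  -1.3] turn 38.4 rows>= 5
(array([333.5, 211.5]), array([333.5, 177. ], dtype=float32), array([333.5, 246. ], dtype=float32)) [array([ 541.5, -318.3,   59. ]), array([ 517.7, -318.4,   59. ]), array([ 566.6, -318.1,   59. ])]
```

View pics/w4.png

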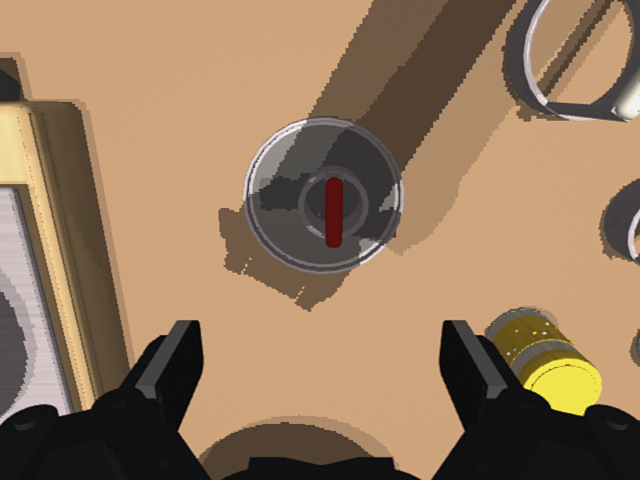

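```bash
python3 - <<'E'
from h import *
np.set_printoptions(precision=1,suppress=True)
t=bot.camera('top');s=bot.camera('scene')
a=ends(big(mask(t,'red',(440,220,520,300))))[0];b=ends(big(mask(s,'red',(155,290,240,385))))[0]
print(a,b,onz(t,a,59),onz(s,b,59),tri(t,a,s,b),bot.get_obs()['time'])
cv2.imwrite('pics/t4.png',cv2.resize(t['color'][210:360,340:540,::-1],None,fx=4,fy=4))
E
```

```text
[483. 256.] [197.3 332.1] [ 543.3 -318.3   59. ] [ 556.8 -319.9   59. ] (array([ 547.8, -320.5,   43.5]), np.float64(6.484884403445694)) 8.225
```

View pics/t4.png

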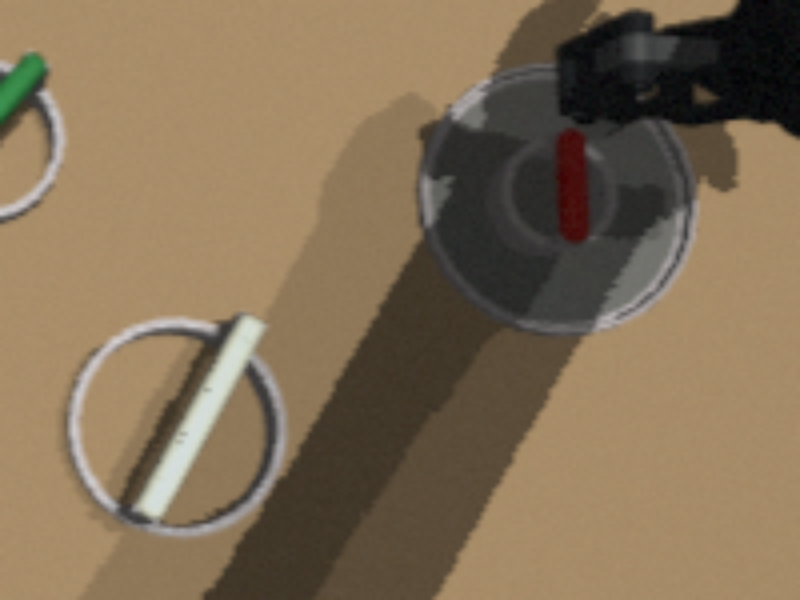

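{"api": "move_arm", "payload": {"deltas": [[40,2,0,6],[95,5,0,14],[150,9,0,22],[200,12,0,30],[240,14,0,36],[267,15,0,38.5],[267,15,0,38.5],[267,15,0,38.5]]}}

```text
time: 9.22
position: [560.7, -58.7, 199.5]
eef_rot: [3.139, 0.003, 0.894]
ft_force: [0.1, -1.2, 0.7]
finger_gap: 1.003
```

```bash
python3 - <<'E'
from h import *
np.set_printoptions(precision=1,suppress=True)
w=bot.camera('wrist')
r=ends(big(mask(w,'green',(0,0,640,480))));P=[onz(w,p,82)for p in r];print(r,P,np.linalg.norm(P[1]-P[2]))
c=(P[1]+P[2])/2;yw=np.degrees(np.arctan2(*(P[2]-P[1])[1::-1]));print(c,yw)
go(c[0],c[1],110,yw+90)
E
```

```text
(array([326.5, 232. ]), array([327.8, 177.9], dtype=float32), array([325.3, 286.1], dtype=float32)) [array([561.3, -55.6,  82. ]), array([535.2, -33.9,  82. ]), array([589.9, -79.3,  82. ])] 71.0450795781419
[562.6 -56.6  82. ] -39.720171935313395
at [560.8 -59.3 199.8] yaw 51.1 F [-0.4  0.2 -0.3] q7 1.01 gap 1.003 t 9.275
delta [ 3.4 -0.6 89.8] turn 0.9 rows>= 2
```

{"api": "move_arm", "payload": {"deltas": [[3,0,45,1],[3,0,80,1],[3,0,90,1],[3,0,90,1],[3,0,90,1]]}}

```text
time: 9.9
position: [564.0, -57.9, 111.2]
eef_rot: [3.136, 0.001, 0.875]
ft_force: [0.4, -1.0, 1.1]
finger_gap: 0.999
```

```bash
python3 - <<'E'
from h import *
go(563.5,-57,76,50.3)
w=bot.camera('wrist')
r=ends(big(mask(w,'green',(0,0,640,480))));P=[onz(w,p,82)for p in r];print(r[0],(P[1]+P[2])/2)
E
```

```text
at [564.  -57.9 111.2] yaw 50.1 F [ 0.4 -1.   1.1] q7 1.02 gap 0.999 t 9.9
delta [ 0.4 -1.1 35.2] turn -0.2 rows>= 1
[321.99996948 292.        ] [562.27498458 -56.36428873  82.        ]
```

{"api": "move_arm", "payload": {"deltas": [[0,-1,20,0],[0,-1,30,0],[0,-1,35,0],[0,-1,35,0],[0,-1,35,0]]}}

```text
time: 10.58
position: [563.8, -57.3, 76.8]
eef_rot: [3.135, 0.001, 0.875]
ft_force: [-1.0, -0.8, 0.3]
finger_gap: 1.002
```

```bash
python3 - <<'E'
from h import *
go(563,-56.7,76,50.3)
E
```

```text
at [563.8 -57.3  76.8] yaw 50.1 F [-1.  -0.8  0.3] q7 1.02 gap 1.002 t 10.575
delta [-0.1 -1.   0.8] turn -0.2 rows>= 1
```

{"api": "move_arm", "payload": {"deltas": [[0,-1,1,0],[0,-1,1,0],[0,-1,1,0],[0,-1,1,0],[0,-1,1,0],[0,-1,1,0],[0,-1,1,0],[0,-1,1,0]], "gripper": 0, "force": 40}}

```text
time: 11.58
position: [563.3, -56.6, 75.9]
eef_rot: [3.135, 0.0, 0.875]
ft_force: [0.6, 0.6, 1.6]
finger_gap: 0.131
```

{"api": "move_arm", "payload": {"deltas": [[0,0,-30,0],[0,0,-80,0],[0,0,-130,0],[0,0,-130,0]]}}

```text
time: 12.08
position: [565.4, -56.4, 210.1]
eef_rot: [3.129, -0.005, 0.875]
ft_force: [0.4, 0.4, -0.8]
finger_gap: 0.133
```

```bash
python3 - <<'E'
from h import *
w=bot.camera('wrist');cv2.imwrite('pics/w5.png',w['color'][...,::-1]);o=bot.get_obs();p=o['position']
go(543,-318.5,190,50)
r=ends(big(mask(w,'green',(0,0,640,480))));P=[onz(w,q,p[2]+6)for q in r];M=R.from_euler('xyz',o['eef_rot']).as_matrix()
print(r[0],M.T@((P[1]+P[2])/2-p))
E
```

```text
at [563.6 -56.1 207.7] yaw 50.1 F [-0.9 -0.4 -1.7] q7 0.99 gap 0.131 t 12.125
delta [-214.6  152.2   18.7] turn 0.1 rows>= 5
[321.  341.5] [ 0.57290984  2.38952828 -5.97646377]
```

View pics/w5.png

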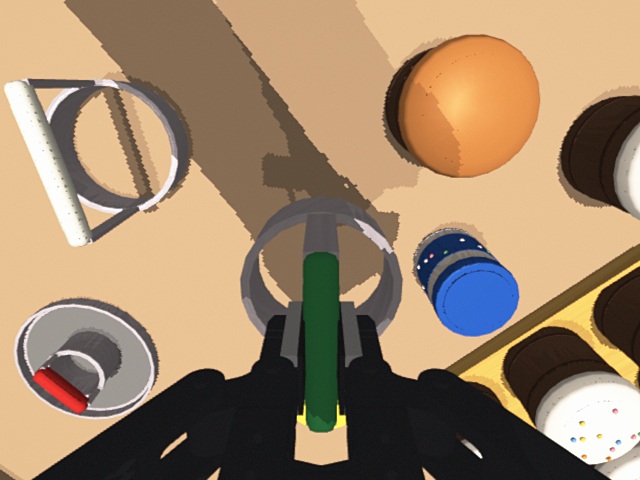

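{"api": "move_arm", "payload": {"deltas": [[-32,23,0,0],[-75,53,0,0],[-120,85,0,0],[-165,117,0,0],[-200,141,0,0],[-215,152,0,0],[-215,152,0,0],[-215,152,0,0]]}}

```text
time: 13.12
position: [543.0, -315.8, 207.8]
eef_rot: [3.134, -0.003, 0.877]
ft_force: [-0.1, 1.4, -1.6]
finger_gap: 0.127
```

```bash
python3 - <<'E'
from h import *
w=bot.camera('wrist');cv2.imwrite('pics/w6.png',w['color'][...,::-1])
go(541,-317,160,50)
r=ends(big(mask(w,'red',(0,0,640,480))));P=[onz(w,q,59)for q in r];print(r,P)
E
```

```text
at [ 543.2 -315.7  208.1] yaw 50.3 F [ 0.6  1.1 -0.6] q7 1.48 gap 0.132 t 13.175
delta [-2.6 -1.2 48.1] turn 0.3 rows>= 1
(array([300.36486816, 194.81082153]), array([308.83243, 192.20541], dtype=float32), array([291.8973 , 197.41623], dtype=float32)) [array([ 521.25550675, -315.57450441,   59.        ]), array([ 523.54469952, -309.98706062,   59.        ]), array([ 518.95685429, -321.18503733,   59.        ])]
```

View pics/w6.png

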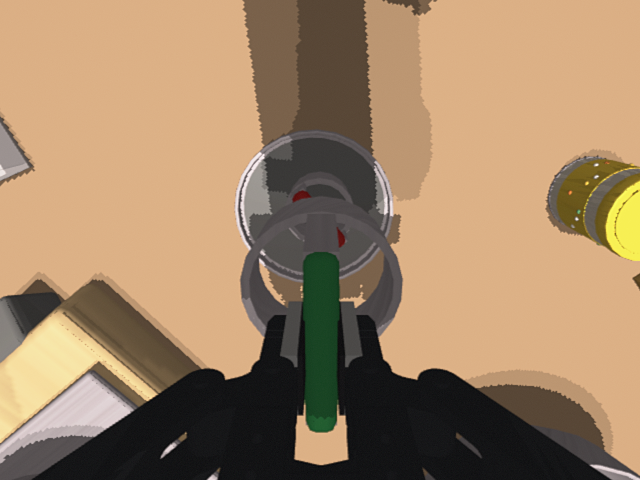

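{"api": "move_arm", "payload": {"deltas": [[-1,-1,25,0],[-1,-1,45,0],[-1,-1,48,0],[-1,-1,48,0],[-1,-1,48,0]]}}

```text
time: 13.8
position: [542.8, -316.3, 161.0]
eef_rot: [3.132, -0.004, 0.878]
ft_force: [0.5, 0.4, -0.8]
finger_gap: 0.125
```

```bash
python3 - <<'E'
from h import *
w=bot.camera('wrist');cv2.imwrite('pics/w7.png',w['color'][...,::-1])
go(541,-317,80,50)
E
```

```text
at [ 542.8 -316.3  161. ] yaw 50.3 F [ 0.3  0.1 -2. ] q7 1.49 gap 0.132 t 13.85
delta [-2.  -1.7 81. ] turn 0.3 rows>= 2
```

View pics/w7.png

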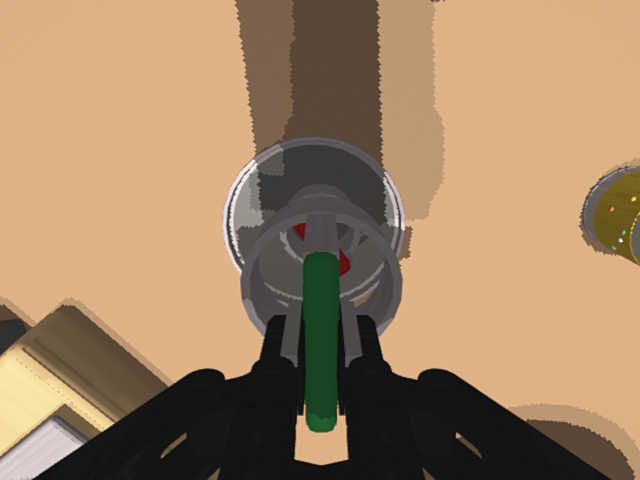

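{"api": "move_arm", "payload": {"deltas": [[0,-2,20,0],[0,-2,40,0],[0,-2,55,0],[0,-2,65,0],[0,-2,65,0],[0,-2,65,0]]}}

```text
time: 14.6
position: [542.3, -315.6, 96.4]
eef_rot: [3.131, -0.004, 0.878]
ft_force: [-0.3, -0.2, -1.4]
finger_gap: 0.128
```

```bash
python3 - <<'E'
from h import *
go(541,-317,79,50)
E
```

```text
at [ 542.3 -315.6   96.4] yaw 50.3 F [-0.3 -0.2 -1.4] q7 1.51 gap 0.128 t 14.6
delta [-2.  -0.2 17.4] turn 0.3 rows>= 1
```

{"api": "move_arm", "payload": {"deltas": [[-1,0,8,0],[-1,0,14,0],[-1,0,17,0],[-1,0,17,0],[-1,0,17,0],[-1,0,17,0]]}}

```text
time: 15.35
position: [541.7, -316.5, 79.5]
eef_rot: [3.131, -0.004, 0.878]
ft_force: [-0.4, 0.7, -0.1]
finger_gap: 0.13
```

{"api": "move_arm", "payload": {"deltas": [[0,0,0,0],[0,0,0,0],[0,0,0,0],[0,0,0,0],[0,0,0,0],[0,0,0,0]], "gripper": 0.6}}

```text
time: 16.1
position: [541.7, -316.5, 79.5]
eef_rot: [3.131, -0.004, 0.878]
ft_force: [-0.9, 0.5, 0.2]
finger_gap: 0.602
```

{"api": "move_arm", "payload": {"deltas": [[0,0,-30,0],[0,0,-80,0],[0,0,-120,0],[0,0,-150,0],[0,0,-150,0]], "gripper": 1}}

```text
time: 16.73
position: [541.8, -317.0, 232.7]
eef_rot: [3.125, -0.005, 0.878]
ft_force: [0.1, 0.1, 1.2]
finger_gap: 1.0
```

```bash
python3 - <<'E'
from h import *
np.set_printoptions(precision=1,suppress=True)
w=bot.camera('wrist');cv2.imwrite('pics/w8.png',w['color'][...,::-1])
r=ends(big(mask(w,'green',(0,0,640,480))));P=[onz(w,p,85)for p in r];print(r,P,np.linalg.norm(P[1]-P[2]))
print((P[1]+P[2])/2)
go(431,-143,225,61)
E
```

```text
(array([320.5, 215. ]), array([320.5, 166. ], dtype=float32), array([320.5, 264. ], dtype=float32)) [array([ 540.7, -315.8,   85. ]), array([ 514.7, -294.2,   85. ]), array([ 569. , -339.3,   85. ])] 70.54865134396029
[ 541.9 -316.8   85. ]
at [ 540.8 -316.2  230.7] yaw 50.3 F [ 0.3 -0.5  0.3] q7 1.47 gap 0.997 t 16.775
delta [  63.1 -195.1    3.5] turn -10.7 rows>= 4
```

View pics/w8.png

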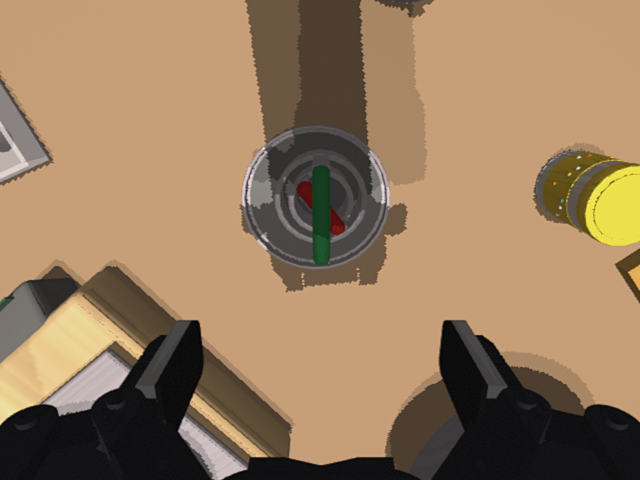

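{"api": "move_arm", "payload": {"deltas": [[12,-40,0,-3],[28,-88,0,-6],[45,-140,0,-8],[57,-178,2,-10.5],[63,-195,3,-10.5],[63,-195,3,-10.5],[63,-195,3,-10.5]]}}

```text
time: 17.65
position: [431.9, -144.5, 225.5]
eef_rot: [3.127, -0.002, 1.059]
ft_force: [0.2, -0.6, -0.1]
finger_gap: 1.0
```

```bash
cat > lg.py <<'E'
from h import *
w=bot.camera('wrist');h=cv2.cvtColor(w['color'],cv2.COLOR_RGB2HSV)
import sys
z=float(sys.argv[1]);m=cv2.inRange(h,(0,0,200),(179,60,255));m[:,:230]=0;m[:,420:]=0
m=cv2.morphologyEx(m,cv2.MORPH_OPEN,np.ones((13,13),np.uint8))
r=ends(big(m));P=[onz(w,p,z)for p in r];c=(P[1]+P[2])/2
print(r,P,np.linalg.norm(P[1]-P[2]),'c',c,np.degrees(np.arctan2(*(P[2]-P[1])[1::-1])))
cv2.imwrite('pics/lg%s.png'%sys.argv[2],w['color'][...,::-1])
E
python3 lg.py 108 1;python3 -c "
from h import *
go(431,-143,140,61)"
```

```text
at [ 431.8 -144.6  225.5] yaw 60.7 F [ 0.4 -0.7  0.1] q7 1.35 gap 1.002 t 17.7
delta [ 0.9 -2.8 85.5] turn -0.3 rows>= 2Traceback (most recent call last):
  File "lg.py", line 6, in <module>
    r=ends(big(m));P=[onz(w,p,z)for p in r];c=(P[1]+P[2])/2
           ~~~^^^
  File "h.py", line 21, in big
    return max(cv2.findContours(m,cv2.RETR_EXTERNAL,cv2.CHAIN_APPROX_NONE)[0],key=cv2.contourArea)
ValueError: max() iterable argument is empty
```

```bash
python3 - <<'E'
from h import *
w=bot.camera('wrist');cv2.imwrite('pics/lg1.png',w['color'][...,::-1])
E
```

```text
(no output)
```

View pics/lg1.png

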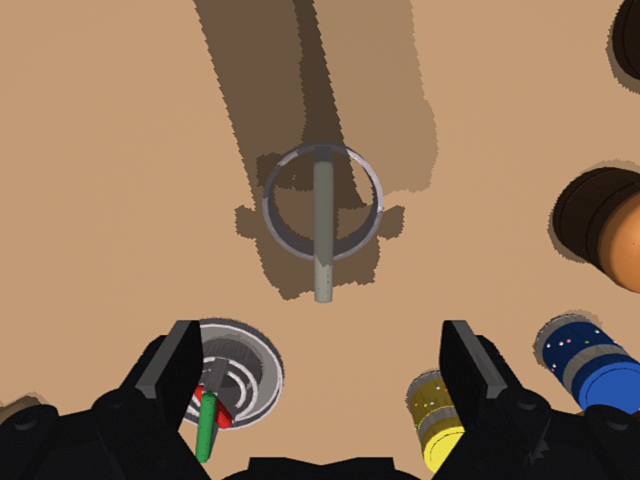

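```bash
python3 - <<'E'
from h import *
w=bot.camera('wrist')
A,B=onz(w,(323,161),108),onz(w,(323,302),108);c=(A+B)/2;print(A,B,c,np.linalg.norm(A-B),np.degrees(np.arctan2(*(B-A)[1::-1])))
go(c[0],c[1],135,61)
E
```

```text
[ 393.68315193 -121.9694951   108.        ] [ 474.96742    -167.31062926  108.        ] [ 434.32528597 -144.64006218  108.        ] 93.07497344596072 -29.15319178024025
at [ 431.6 -144.4  225.4] yaw 60.7 F [ 0.7 -1.3 -0.1] q7 1.35 gap 1.005 t 17.8
delta [ 1.   1.3 90.4] turn -0.3 rows>= 2
```

{"api": "move_arm", "payload": {"deltas": [[1,1,45,0],[1,1,80,0],[1,1,90,0],[1,1,90,0],[1,1,90,0]]}}

```text
time: 18.42
position: [435.2, -145.0, 136.6]
eef_rot: [3.126, -0.002, 1.059]
ft_force: [0.8, 0.5, -0.4]
finger_gap: 0.998
```

```bash
python3 - <<'E'
from h import *
go(434,-144.5,102,61)
E
```

```text
at [ 435.2 -145.   136.6] yaw 60.7 F [ 0.8  0.5 -0.4] q7 1.39 gap 0.998 t 18.425
delta [-0.3 -1.9 34.6] turn -0.3 rows>= 1
```

{"api": "move_arm", "payload": {"deltas": [[0,-1,20,0],[0,-1,30,0],[0,-1,35,0],[0,-1,35,0],[0,-1,35,0]]}}

```text
time: 19.05
position: [435.3, -144.8, 102.0]
eef_rot: [3.125, -0.002, 1.059]
ft_force: [0.6, 0.7, -0.6]
finger_gap: 1.005
```

{"api": "move_arm", "payload": {"deltas": [[0,0,0,0],[0,0,0,0],[0,0,0,0],[0,0,0,0],[0,0,0,0],[0,0,0,0],[0,0,0,0],[0,0,0,0]], "gripper": 0, "force": 40}}

```text
time: 20.05
position: [435.4, -144.8, 102.2]
eef_rot: [3.125, -0.003, 1.059]
ft_force: [-1.1, 0.9, 3.6]
finger_gap: 0.133
```

{"api": "move_arm", "payload": {"deltas": [[0,0,-30,0],[0,0,-80,0],[0,0,-125,0],[0,0,-125,0]]}}

```text
time: 20.55
position: [435.5, -144.7, 230.2]
eef_rot: [3.118, -0.005, 1.059]
ft_force: [0.5, 0.4, -1.6]
finger_gap: 0.128
```

```bash
python3 - <<'E'
from h import *
w=bot.camera('wrist');cv2.imwrite('pics/lg2.png',w['color'][...,::-1]);o=bot.get_obs()
go(541,-317,225,51)
E
```

```text
at [ 434.1 -144.2  228.1] yaw 60.7 F [-0.1  1.1 -2.5] q7 1.35 gap 0.13 t 20.6
delta [-98.3 177.7   6.2] turn 9.7 rows>= 4
```

View pics/lg2.png

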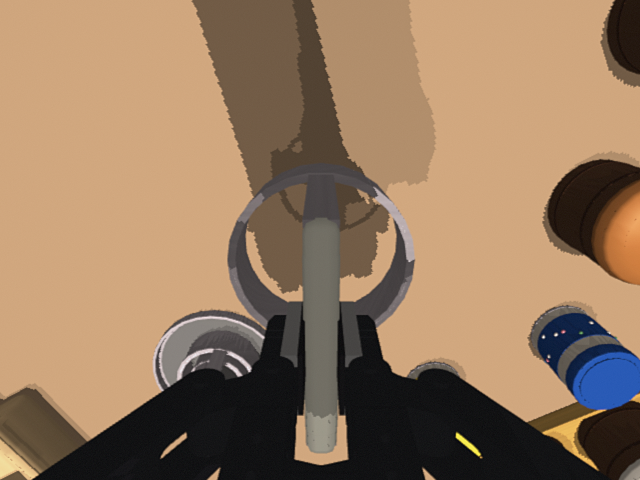

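```bash
python3 - <<'E'
from h import *
w=bot.camera('wrist');o=bot.get_obs();p=o['position'];M=R.from_euler('xyz',o['eef_rot']).as_matrix()
A,B=[M.T@(onz(w,q,p[2]+6)-p) for q in((321,219),(321,452))];print(A,B,(A+B)/2)
E
```

```text
[ -0.14464934 -46.27295433  -6.76725616] [-3.51635346e-02  4.82244287e+01 -5.20258535e+00] [-0.08990644  0.97573719 -5.98492076]
```

{"api": "move_arm", "payload": {"deltas": [[-18,32,0,2],[-42,76,0,5],[-66,120,0,7],[-86,155,0,9],[-98,177,0,9.7],[-98,177,0,9.7],[-98,177,0,9.7]]}}

```text
time: 21.52
position: [538.0, -314.7, 227.2]
eef_rot: [3.13, -0.005, 0.89]
ft_force: [0.0, 0.5, -1.6]
finger_gap: 0.127
```

```bash
python3 - <<'E'
from h import *
go(541,-316,190,51)
w=bot.camera('wrist');cv2.imwrite('pics/lg3.png',w['color'][...,::-1])
r=ends(big(mask(w,'green',(150,0,500,480))));print(r,onz(w,r[0],85))
E
```

```text
at [ 538.  -314.7  227.2] yaw 51.0 F [ 0.   0.5 -1.6] q7 1.49 gap 0.127 t 21.525
delta [ 0.7  2.7 37.2] turn -0.0 rows>= 1Traceback (most recent call last):
  File "<stdin>", line 4, in <module>
  File "h.py", line 21, in big
    return max(cv2.findContours(m,cv2.RETR_EXTERNAL,cv2.CHAIN_APPROX_NONE)[0],key=cv2.contourArea)
ValueError: max() iterable argument is empty
```

View pics/lg3.png

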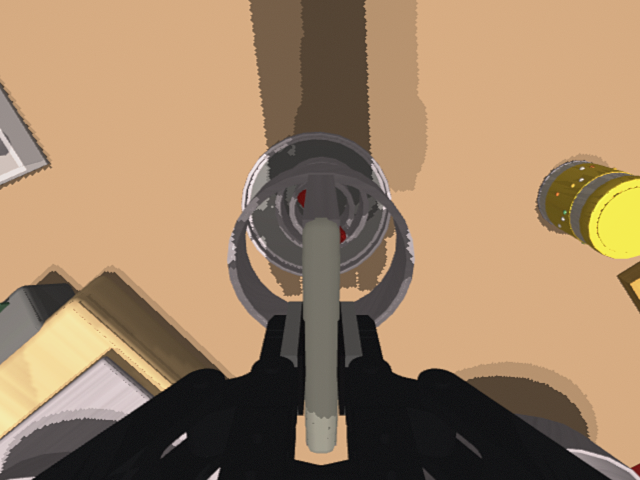

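{"api": "move_arm", "payload": {"deltas": [[1,3,20,0],[1,3,32,0],[1,3,35,0],[1,3,35,0],[1,3,35,0]]}}

```text
time: 22.2
position: [542.0, -316.0, 193.4]
eef_rot: [3.128, -0.005, 0.891]
ft_force: [-0.8, -0.1, -0.5]
finger_gap: 0.131
```

```bash
python3 - <<'E'
from h import *
go(541.5,-316.5,105,51)
E
```

```text
at [ 542.  -316.   193.4] yaw 51.0 F [-0.8 -0.1 -0.5] q7 1.5 gap 0.131 t 22.2
delta [-1.2 -1.2 88.4] turn 0.0 rows>= 2
```

{"api": "move_arm", "payload": {"deltas": [[0,-1,15,0],[0,-1,35,0],[0,-1,55,0],[0,-1,65,0],[0,-1,70,0],[0,-1,70,0],[0,-1,70,0]]}}

```text
time: 23.08
position: [542.7, -316.0, 124.0]
eef_rot: [3.127, -0.006, 0.89]
ft_force: [-0.0, 0.0, -1.3]
finger_gap: 0.127
```

```bash
python3 - <<'E'
from h import *
go(541.5,-316.5,105,51)
E
```

```text
at [ 542.7 -316.   124. ] yaw 51.0 F [-0.   0.  -1.3] q7 1.53 gap 0.127 t 23.075
delta [-1.2 -0.9 19. ] turn 0.0 rows>= 1
```

{"api": "move_arm", "payload": {"deltas": [[-1,-1,8,0],[-1,-1,14,0],[-1,-1,18,0],[-1,-1,18.5,0],[-1,-1,18.5,0],[-1,-1,18.5,0]]}}

```text
time: 23.82
position: [541.5, -316.4, 105.5]
eef_rot: [3.127, -0.005, 0.89]
ft_force: [0.2, -0.1, -2.0]
finger_gap: 0.133
```

{"api": "move_arm", "payload": {"deltas": [[0,0,0,0],[0,0,0,0],[0,0,0,0],[0,0,0,0],[0,0,0,0],[0,0,0,0]], "gripper": 0.6}}

```text
time: 24.58
position: [541.5, -316.4, 105.5]
eef_rot: [3.127, -0.005, 0.89]
ft_force: [0.0, -1.2, 0.0]
finger_gap: 0.601
```

{"api": "move_arm", "payload": {"deltas": [[0,0,-30,0],[0,0,-70,0],[0,0,-100,0],[0,0,-120,0],[0,0,-120,0]], "gripper": 1}}

```text
time: 25.2
position: [540.7, -316.4, 227.3]
eef_rot: [3.123, -0.006, 0.89]
ft_force: [-0.4, -0.2, -1.1]
finger_gap: 1.001
```

```bash
python3 - <<'E'
from h import *
np.set_printoptions(precision=1,suppress=True)
w=bot.camera('wrist')
h=cv2.cvtColor(w['color'],cv2.COLOR_RGB2HSV);o=bot.get_obs()
# large bar: low-saturation greyish-bright blob near column 320
m=np.zeros((480,640),np.uint8);q=cv2.inRange(h,(0,0,70),(179,70,255));m[120:320,309:333]=q[120:320,309:333]
ys=np.where(m.sum(1)>255*14)[0];print('rows',ys.min(),ys.max())
for z in(111,):print([onz(w,(321,v),z) for v in(ys.min(),ys.max())])
for v in range(120,340,12):print(v,w['color'][v,321],w['color'][v,305])
go(678,-147,110,90)
E
```

```text
rows 126 297
[array([ 491.6, -276.1,  111. ]), array([ 576.3, -344.5,  111. ])]
120 [77 61 47] [75 61 46]
132 [81 76 77] [84 79 80]
144 [69 63 66] [77 72 72]
156 [87 85 78] [70 66 67]
168 [107 104  94] [49 49 47]
180 [107 104  95] [69 66 66]
192 [107 104  94] [85 18 15]
204 [107 104  94] [76 16 14]
216 [106 103  94] [65 61 61]
228 [107 103  94] [129 120 121]
240 [107 104  95] [121 112 114]
252 [107 103  94] [119 111 111]
264 [149 145 132] [90 83 86]
276 [148 144 131] [106  85  66]
288 [146 144 131] [197 159 120]
300 [198 157 118] [195 156 117]
312 [196 156 118] [196 156 118]
324 [196 157 118] [196 156 119]
336 [196 157 119] [195 156 118]
at [ 540.  -315.9  225.8] yaw 51.0 F [-0.7 -0.2 -0.6] q7 1.49 gap 0.994 t 25.25
delta [217.4  -0.8 117. ] turn -39.0 rows>= 4
```

{"api": "move_arm", "payload": {"deltas": [[35,0,0,-7],[85,0,0,-16],[135,0,5,-25],[180,0,20,-34],[210,-1,40,-39],[217,-1,55,-39],[217,-1,55,-39],[217,-1,55,-39]]}}

```text
time: 26.25
position: [675.7, -149.5, 172.2]
eef_rot: [3.126, 0.007, 1.567]
ft_force: [-0.8, -0.6, 0.3]
finger_gap: 1.001
```

```bash
cat > tin.py <<'E'
from h import *
import sys
np.set_printoptions(precision=1,suppress=True)
w=bot.camera('wrist');col=sys.argv[1]
m=mask(w,col,(0,0,640,480))
k=big(m);print(cv2.boundingRect(k),cv2.contourArea(k))
# lid top: brightest part
h=cv2.cvtColor(w['color'],cv2.COLOR_RGB2HSV);v=h[...,2][m>0];print('V',np.percentile(v,[10,50,90]))
m2=m&((h[...,2]>0.85*np.percentile(v,90))*255).astype(np.uint8)
k=big(cv2.morphologyEx(m2,cv2.MORPH_OPEN,np.ones((5,5),np.uint8)));e=cv2.fitEllipse(k);print(e)
for u in((-1,0),(1,0),(0,-1),(0,1)):
    x,y,ww,hh=cv2.boundingRect(k);print(onz(w,(e[0][0]+u[0]*ww/2,e[0][1]+u[1]*hh/2),75)[:2],end=' ')
c=onz(w,e[0],75);print('c',c);go(c[0],c[1],90,float(sys.argv[2]))
E
python3 tin.py yellow 90
```

```text
(391, 438, 4, 3) 5.0
V [109. 248. 250.]Traceback (most recent call last):
  File "tin.py", line 10, in <module>
    k=big(cv2.morphologyEx(m2,cv2.MORPH_OPEN,np.ones((5,5),np.uint8)));e=cv2.fitEllipse(k);print(e)
  File "h.py", line 21, in big
    return max(cv2.findContours(m,cv2.RETR_EXTERNAL,cv2.CHAIN_APPROX_NONE)[0],key=cv2.contourArea)
ValueError: max() iterable argument is empty
```

```bash
sed -i "s/^m=mask.*/h=cv2.cvtColor(w['color'],cv2.COLOR_RGB2HSV);lo,hi={'yellow':((24,110,35),(36,255,255)),'blue':((105,110,25),(125,255,255))}[col];m=cv2.inRange(h,lo,hi);m[:,:190]=0;m[:,450:]=0/" tin.py; python3 tin.py yellow 90; python3 - <<'E'
from h import *
w=bot.camera('wrist');cv2.imwrite('pics/y1.png',w['color'][...,::-1])
h=cv2.cvtColor(w['color'],cv2.COLOR_RGB2HSV)
for v in range(160,360,12):print(v,h[v,322],end=' ')
E
```

```text
(390, 436, 5, 4) 9.0
V [ 91.  245.  252.6]
160 [14 94 87] 172 [ 19  34 106] 184 [ 22 166 109] 196 [ 23 184 118] 208 [ 23 186 126] 220 [ 23 187 127] 232 [ 23 188 126] 244 [ 23 185 127] 256 [ 23 190 125] 268 [ 23 190 125] 280 [ 23 188 125] 292 [ 15  94 119] 304 [ 15  98 122] 316 [ 15  99 220] 328 [ 17 134 105] 340 [ 18 152 227] 352 [ 19 153 227] Traceback (most recent call last):
  File "tin.py", line 10, in <module>
    k=big(cv2.morphologyEx(m2,cv2.MORPH_OPEN,np.ones((5,5),np.uint8)));e=cv2.fitEllipse(k);print(e)
  File "h.py", line 21, in big
    return max(cv2.findContours(m,cv2.RETR_EXTERNAL,cv2.CHAIN_APPROX_NONE)[0],key=cv2.contourArea)
ValueError: max() iterable argument is empty
```

```bash
sed -i "s/((24,110,35)/((21,155,35)/" tin.py; python3 tin.py yellow 90
```

```text
(276, 174, 102, 117) 8505.0
V [110. 126. 127.]
((326.2474365234375, 241.30203247070312), (98.02269744873047, 100.20365905761719), 81.78662109375)
[ 675.4 -176. ] [ 675.4 -117.2] [ 646.1 -146.7] [ 707.3 -146.5] c [ 675.4 -146.6   75. ]
at [ 676.6 -148.3  173.2] yaw 89.9 F [-0.4 -0.3 -0.7] q7 1.79 gap 0.999 t 26.45
delta [ 2.3 -2.7 83.2] turn -0.1 rows>= 2
```

{"api": "move_arm", "payload": {"deltas": [[2,-1,40,0],[2,-1,85,0],[2,-1,110,0],[2,-1,121,0],[2,-1,121,0],[2,-1,121,0]]}}

```text
time: 27.2
position: [679.0, -147.5, 54.0]
eef_rot: [3.121, 0.007, 1.569]
ft_force: [0.1, -0.2, 0.9]
finger_gap: 1.0
```

```bash
python3 -c "
from h import *
go(676,-146.6,52,90)"
```

```text
at [ 679.  -147.5   54. ] yaw 89.9 F [ 0.1 -0.2  0.9] q7 1.79 gap 1.0 t 27.2
delta [ 0.9 -3.1  1.9] turn -0.1 rows>= 1
```

{"api": "move_arm", "payload": {"deltas": [[1,-2,1,0],[1,-2,1,0],[1,-2,1,0]]}}

```text
time: 27.58
position: [677.2, -146.5, 53.4]
eef_rot: [3.121, 0.007, 1.569]
ft_force: [-0.2, -0.4, -0.7]
finger_gap: 1.004
```

{"api": "move_arm", "payload": {"deltas": [[0,0,0,0],[0,0,0,0],[0,0,0,0],[0,0,0,0],[0,0,0,0],[0,0,0,0]], "gripper": 0, "force": 50}}

```text
time: 28.32
position: [677.7, -146.4, 53.8]
eef_rot: [3.12, 0.007, 1.569]
ft_force: [0.1, -0.5, 5.2]
finger_gap: 0.69
```

{"api": "move_arm", "payload": {"deltas": [[0,0,-30,0],[0,0,-80,0],[0,0,-130,0],[0,0,-140,0],[0,0,-140,0]]}}

```text
time: 28.95
position: [674.0, -145.4, 193.1]
eef_rot: [3.12, 0.007, 1.569]
ft_force: [0.3, 0.1, -2.9]
finger_gap: 0.687
```

```bash
python3 -c "
from h import *
go(466,341,190,92.9)"
```

```text
at [ 674.  -145.4  193.1] yaw 89.9 F [ 0.3  0.1 -2.9] q7 1.78 gap 0.687 t 28.95
delta [ 486.  -208.9   -4.7] turn -3.0 rows>= 9
```

{"api": "move_arm", "payload": {"deltas": [[25,-10,0,0],[70,-30,0,0],[125,-54,-5,0],[180,-77,-10,-1],[235,-101,-10,-1],[290,-125,-10,-2],[345,-148,-10,-2],[400,-172,-10,-3],[445,-191,-10,-3],[475,-204,-10,-3],[486,-209,-10,-3],[486,-209,-10,-3]]}}

```text
time: 30.45
position: [465.1, 340.2, 193.6]
eef_rot: [3.123, 0.01, 1.622]
ft_force: [1.0, -0.9, -2.8]
finger_gap: 0.691
```

```bash
python3 - <<'E'
from h import *
np.set_printoptions(precision=1,suppress=True)
go(466,341,131,92.9)
w=bot.camera('wrist');cv2.imwrite('pics/lane2.png',w['color'][...,::-1])
t=bot.camera('top');cv2.imwrite('pics/t9.png',t['color'][...,::-1])
h=cv2.cvtColor(w['color'],cv2.COLOR_RGB2HSV)
m=cv2.inRange(h,(5,190,60),(13,255,255))
n,l,s,c=cv2.connectedComponentsWithStats(m)
print([(q.round(),st[4],onz(w,q,78).round()) for q,st in zip(c[1:],s[1:]) if st[4]>60])
g=cv2.inRange(h,(50,110,30),(80,255,255))
for v in range(60,400,40):
    x=np.where(g[v])[0]
    if len(x):
        sp=np.split(x,np.where(np.diff(x)>5)[0]+1);print(v,[(q[0],q[-1],onz(w,(q[0],v),104)[:2].round(),onz(w,(q[-1],v),104)[:2].round()) for q in sp if len(q)>3])
E
```

```text
at [465.1 340.2 193.6] yaw 92.9 F [ 1.  -0.9 -2.8] q7 0.89 gap 0.691 t 30.45
delta [ 1.4 -0.2 62.6] turn 0.0 rows>= 2
[(array([299., 156.]), np.int32(382), array([419., 324.,  78.])), (array([361., 156.]), np.int32(374), array([417., 359.,  78.])), (array([300., 188.]), np.int32(362), array([438., 325.,  78.])), (array([359., 188.]), np.int32(339), array([436., 360.,  78.])), (array([300., 214.]), np.int32(224), array([453., 326.,  78.])), (array([358., 217.]), np.int32(297), array([454., 361.,  78.])), (array([346., 456.]), np.int32(85), array([645., 367.,  78.])), (array([306., 457.]), np.int32(84), array([649., 337.,  78.]))]
140 [(np.int64(239), np.int64(258), array([408., 294.]), array([407., 304.])), (np.int64(403), np.int64(422), array([403., 378.]), array([403., 387.]))]
180 [(np.int64(243), np.int64(260), array([428., 296.]), array([428., 305.])), (np.int64(400), np.int64(418), array([424., 379.]), array([423., 388.]))]
220 [(np.int64(246), np.int64(263), array([451., 297.]), array([450., 307.])), (np.int64(396), np.int64(413), array([446., 379.]), array([446., 388.]))]
260 [(np.int64(250), np.int64(261), array([474., 299.]), array([474., 306.])), (np.int64(392), np.int64(408), array([470., 379.]), array([469., 388.]))]
300 [(np.int64(395), np.int64(404), array([495., 384.]), array([495., 389.]))]
```

{"api": "move_arm", "payload": {"deltas": [[2,0,20,0],[2,0,40,0],[2,0,52,0],[2,0,57,0],[2,0,57,0],[2,0,57,0]]}}

```text
time: 31.3
position: [468.2, 340.4, 138.1]
eef_rot: [3.121, 0.009, 1.619]
ft_force: [0.7, -1.0, -3.0]
finger_gap: 0.69
```

```bash
python3 -c "
from h import *
go(465,342.5,132.5,92.9)"
```

```text
at [468.2 340.4 138.1] yaw 92.7 F [ 0.7 -1.  -3. ] q7 0.88 gap 0.69 t 31.3
delta [ 2.4 -3.2  5.5] turn -0.2 rows>= 1
```

{"api": "move_arm", "payload": {"deltas": [[2,-3,2,0],[2,-3,4,0],[2,-3,5,0],[2,-3,5,0],[2,-3,5,0]]}}

```text
time: 31.92
position: [465.3, 342.2, 133.1]
eef_rot: [3.121, 0.009, 1.619]
ft_force: [-0.2, -0.4, -1.9]
finger_gap: 0.688
```

```bash
python3 -c "
from h import *
go(465,342.5,132,92.9)"
```

```text
at [465.3 342.2 133.1] yaw 92.7 F [-0.2 -0.4 -1.9] q7 0.87 gap 0.688 t 31.925
delta [ 0.3 -0.3  1. ] turn -0.2 rows>= 1
```

{"api": "move_arm", "payload": {"deltas": [[0,0,1,0],[0,0,1.5,0],[0,0,1.5,0]]}}

```text
time: 32.3
position: [465.3, 342.1, 131.5]
eef_rot: [3.121, 0.01, 1.618]
ft_force: [-0.4, -0.1, -2.2]
finger_gap: 0.693
```

{"api": "move_arm", "payload": {"deltas": [[0,0,0,0],[0,0,0,0],[0,0,0,0],[0,0,0,0],[0,0,0,0],[0,0,0,0],[0,0,0,0],[0,0,0,0],[0,0,0,0],[0,0,0,0],[0,0,0,0],[0,0,0,0]], "gripper": 1}}

```text
time: 33.8
position: [465.3, 342.1, 131.4]
eef_rot: [3.121, 0.01, 1.618]
ft_force: [-0.4, 0.2, 0.2]
finger_gap: 1.001
```

{"api": "move_arm", "payload": {"deltas": [[0,0,-30,0],[0,0,-60,0],[0,0,-80,0],[0,0,-80,0],[0,0,-80,0],[0,0,-80,0],[0,0,-80,0],[0,0,-80,0],[0,0,-80,0],[0,0,-80,0],[0,0,-80,0],[0,0,-80,0]]}}

```text
time: 35.3
position: [463.6, 342.8, 211.5]
eef_rot: [3.121, 0.01, 1.618]
ft_force: [0.6, 0.2, -0.0]
finger_gap: 0.997
```

```bash
cat > lanechk.py <<'E'
from h import *
np.set_printoptions(precision=1,suppress=True)
t=bot.camera('top');cv2.imwrite('pics/lt.png',t['color'][...,::-1]);h=cv2.cvtColor(t['color'],cv2.COLOR_RGB2HSV)
for col,lo,hi in(('yellow',(21,155,35),(36,255,255)),('blue',(105,110,25),(125,255,255))):
    m=cv2.inRange(h,lo,hi);m[:,:60]=0;m[:,160:]=0;m[:140]=0;m[335:]=0
    if m.any():
        k=big(m);(u,v),r=cv2.minEnclosingCircle(k);p=onz(t,(u,v),122);q=onz(t,(u,v),142);print(col,u,v,r,p,'local x',p[0]-566,'or',q[0]-566)
E
python3 lanechk.py;python3 -c "
from h import *
go(678,-10,200,90)"
```

```text
yellow 100.5 159.0 18.200374603271484 [685.2 347.  122. ] local x 119.20261921483166 or 112.13901647589455
at [463.6 342.8 211.5] yaw 92.7 F [-0.   0.1 -0.9] q7 0.88 gap 1.001 t 35.35
delta [-362.5  197.    19.1] turn 2.7 rows>= 7
```

{"api": "move_arm", "payload": {"deltas": [[-25,14,0,0],[-75,41,0,0],[-128,70,0,1],[-181,98,0,1],[-234,127,0,2],[-287,156,10,2],[-330,179,20,2.5],[-355,193,28,2.5],[-362,197,30,2.5],[-362,197,30,2.5]]}}

```text
time: 36.6
position: [677.9, -9.0, 188.9]
eef_rot: [3.121, 0.008, 1.575]
ft_force: [0.5, 1.0, 1.2]
finger_gap: 0.998
```

```bash
python3 tin.py blue 90
```

```text
(277, 171, 96, 110) 7469.0
V [62. 70. 96.]
((302.4844970703125, 264.82501220703125), (18.236454010009766, 42.749515533447266), 124.75700378417969)
[699.2 -34.2] [699.  -9.] [689.9 -21.5] [708.5 -21.7] c [699.1 -21.6  75. ]
at [677.9  -7.7 189.2] yaw 90.3 F [-0.4  0.7 -0.6] q7 1.57 gap 1.001 t 36.65
delta [-13.3  19.   99.7] turn 0.3 rows>= 2
```

```bash
python3 - <<'E'
from h import *
w=bot.camera('wrist')
print(onz(w,(277,233),75),onz(w,(373,233),75),onz(w,(325,281),75))
c=onz(w,(325,233),75);print(c);go(c[0],c[1],52,90)
E
```

```text
[677.96371165 -35.78072963  75.        ] [677.41627371  23.07644292  75.        ] [710.38202796  -5.99288606  75.        ]
[677.68975849  -6.32696453  75.        ]
at [677.9  -7.2 189.4] yaw 90.4 F [ 0.   0.1 -0.5] q7 1.57 gap 1.0 t 36.7
delta [  1.8  -3.1 137.4] turn 0.4 rows>= 3
```

{"api": "move_arm", "payload": {"deltas": [[1,-2,40,0],[1,-2,90,0],[1,-2,122,0],[1,-2,136,0],[1,-2,136,0],[1,-2,136,0]]}}

```text
time: 37.45
position: [680.2, -6.6, 55.4]
eef_rot: [3.117, 0.007, 1.578]
ft_force: [0.9, -0.9, 0.8]
finger_gap: 1.0
```

{"api": "move_arm", "payload": {"deltas": [[0,0,0,0],[0,0,0,0],[0,0,0,0],[0,0,0,0],[0,0,0,0],[0,0,0,0]], "gripper": 0}}

```text
time: 38.2
position: [681.7, -6.8, 57.6]
eef_rot: [3.114, 0.007, 1.577]
ft_force: [-1.6, 0.4, 5.8]
finger_gap: 0.69
```

{"api": "move_arm", "payload": {"deltas": [[0,0,-30,0],[0,0,-80,0],[0,0,-130,0],[0,0,-140,0],[0,0,-140,0]]}}

```text
time: 38.83
position: [677.9, -5.8, 198.3]
eef_rot: [3.112, 0.007, 1.577]
ft_force: [-0.4, 0.0, -2.3]
finger_gap: 0.691
```

```bash
python3 -c "
from h import *
go(465,342.5,195,92.9)"
```

```text
at [677.9  -5.8 198.3] yaw 90.4 F [-0.4  0.  -2.3] q7 1.57 gap 0.691 t 38.825
delta [ 349.7 -210.6   -5.2] turn -2.5 rows>= 7
```

{"api": "move_arm", "payload": {"deltas": [[25,-15,0,0],[75,-45,0,0],[125,-75,0,-1],[175,-105,0,-1],[228,-137,0,-2],[280,-168,0,-2],[325,-196,0,-2.5],[345,-208,0,-2.5],[350,-211,0,-2.5],[350,-211,0,-2.5]]}}

```text
time: 40.08
position: [464.6, 341.4, 188.5]
eef_rot: [3.114, 0.01, 1.62]
ft_force: [0.4, -0.2, -1.7]
finger_gap: 0.69
```

{"api": "move_arm", "payload": {"deltas": [[0,0,20,0],[0,0,40,0],[0,0,52,0],[0,0,56,0],[0,0,56,0],[0,0,56,0]]}}

```text
time: 40.83
position: [467.7, 340.1, 133.4]
eef_rot: [3.112, 0.01, 1.619]
ft_force: [2.1, -2.2, 3.1]
finger_gap: 0.687
```

```bash
python3 -c "
from h import *
go(465,342.5,135.5,92.9)"; python3 lanechk.py
```

```text
at [467.7 340.1 133.4] yaw 92.8 F [ 2.1 -2.2  3.1] q7 0.88 gap 0.687 t 40.825
delta [ 2.5 -2.5 -2.2] turn -0.1 rows>= 1
yellow 100.5 159.0 18.200374603271484 [685.2 347.  122. ] local x 119.20261921483166 or 112.13901647589455
blue 87.5 295.0 15.787753105163574 [453.9 343.8 122. ] local x -112.06241455990028 or -113.84094221411914
```

{"api": "move_arm", "payload": {"deltas": [[2,-1,-2,0],[2,-1,-2,0],[2,-1,-2,0]]}}

```text
time: 41.25
position: [465.7, 342.6, 135.0]
eef_rot: [3.113, 0.01, 1.62]
ft_force: [-1.0, 0.9, -2.6]
finger_gap: 0.691
```

{"api": "move_arm", "payload": {"deltas": [[0,0,0,0],[0,0,0,0],[0,0,0,0],[0,0,0,0],[0,0,0,0],[0,0,0,0],[0,0,0,0],[0,0,0,0],[0,0,0,0],[0,0,0,0],[0,0,0,0],[0,0,0,0]], "gripper": 1}}

```text
time: 42.75
position: [465.7, 342.6, 135.0]
eef_rot: [3.113, 0.01, 1.62]
ft_force: [-0.4, -0.5, -0.6]
finger_gap: 1.003
```

{"api": "move_arm", "payload": {"deltas": [[0,0,-30,0],[0,0,-80,0],[0,0,-130,0],[0,0,-140,0],[0,0,-140,0],[0,0,-140,0],[0,0,-140,0],[0,0,-140,0],[0,0,-140,0],[0,0,-140,0],[0,0,-140,0],[0,0,-140,0]]}}

```text
time: 44.25
position: [461.7, 343.8, 275.0]
eef_rot: [3.113, 0.01, 1.62]
ft_force: [-0.2, -0.3, 0.3]
finger_gap: 1.0
```

```bash
python3 lanechk.py; python3 - <<'E'
from h import *
s=bot.camera('scene');cv2.imwrite('pics/sf.png',s['color'][...,::-1])
t=bot.camera('top');o=bot.get_obs();print(o['position'],o['time'])
a=s['color'][60:400,140:540,::-1];b=t['color'][130:350,40:540,::-1]
im=np.zeros((600,800,3),np.uint8);a=cv2.resize(a,(400,340));b=cv2.resize(b,(591,260));im[:340,:400]=a;im[340:,:591]=b
z=cv2.resize(s['color'][290:395,150:250,::-1],(324,340),interpolation=cv2.INTER_CUBIC);im[:340,410:734]=z
cv2.imwrite('pics/final.png',im)
E
```

```text
yellow 100.5 159.0 18.200374603271484 [685.2 347.  122. ] local x 119.20261921483166 or 112.13901647589455
blue 96.58513641357422 190.50929260253906 18.591718673706055 [629.3 347.7 122. ] local x 63.311840295839374 or 57.52550355042035
[461.69866516 343.74600245 274.94135872] 44.4
```

View pics/final.png

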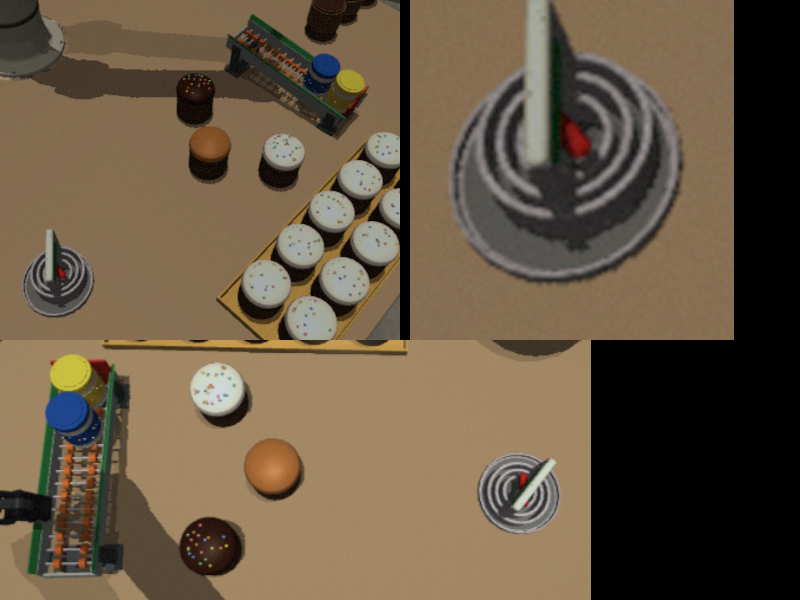

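{"api": "move_arm", "payload": {"deltas": [[0,0,0,0],[0,0,0,0],[0,0,0,0],[0,0,0,0],[0,0,0,0],[0,0,0,0],[0,0,0,0],[0,0,0,0],[0,0,0,0],[0,0,0,0],[0,0,0,0],[0,0,0,0]]}}

```text
time: 45.9
position: [461.7, 343.8, 275.0]
eef_rot: [3.113, 0.01, 1.62]
ft_force: [0.2, -0.0, -0.9]
finger_gap: 1.002
```

```bash
python3 lanechk.py; python3 -c "
from workcell import bot
print(bot.sign_off())"
```

```text
yellow 100.5 159.0 18.200374603271484 [685.2 347.  122. ] local x 119.20261921483166 or 112.13901647589455
blue 96.73123931884766 190.6744384765625 18.513830184936523 [629.  347.5 122. ] local x 63.029114986407194 or 57.24923933224909
the job is handed in; nothing more can be done
None
```

The bench is back in order, and I handed the job in at about 46 s of the 134 s allowed. I placed the small, medium and large cutters on the tray in that order, then let the yellow tin and then the blue tin roll down the lane.

- **Cutters:** the last picture shows the three rings nested one inside another, standing flat inside the tray rim.
- **Tins:** both are upright on the lane. Yellow reads about +119 mm along it, against the stop. Blue reads about +57 to +63 mm, depending on the lid height assumed, and +60 is expected. A second check 1.5 s later read the same to within about 0.3 mm.
- **Cakes:** I compared the cakes only by eye; all three are still standing in what look like their original places.
- **Forces:** my readings at the end of each move never went above about 6 N.

Some checks disagreed or failed:
- The small cutter was gripped about 8 mm off centre and ended up about 7 mm from the middle of the tray. I placed the other two over where it actually stood.
- The cameras disagreed by 5 to 10 mm in x for some points, and the tool drifted to about 1.6° of tilt. The fits and grasps still held.
- A few colour masks failed in the arm's shadow, so I read the large cutter's bar and the blue tin's lid from pixel positions instead.

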